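# Open the double-latched lid of a wafer mounter

## Task

Open the lid of the wafer mounter and leave it standing well open by itself, more than 40 degrees: give its T-handle latch a quarter turn anticlockwise, ease the lid up by its pull handle until you feel the safety catch stop it, let it back a few millimetres so that the catch is neither pulled nor trapped, push the catch's tab in the finger pocket sideways to its end, then lift the lid. Be gentle: do not wrench the lid against the catch, force the tab or fling the lid, and leave everything that stands on the bench and on the machine where it is.

Things in the scene. Friction and masses are not known exactly. Their poses are not given: they have to be found in the camera images.
- machine: Wafer mounter, a white bench machine 460 mm deep and 500 mm wide, fixed; its deck is 100 mm above the bench. Origin on the bench under its middle, +x to its back, +y to its left (seen from the front), +z up. Its front, a sloping panel with screen and buttons (machine x -250 to -175), faces the robot more or less. 'Machine' positions below are in this frame, in mm.
- lid: White lid 280 x 320 x 18 mm with a brown window. Origin under the pull handle, 2 mm above its underside, at machine (-45, 0, 104) when shut; the hinge axis runs along y through machine (185, 0, 104); the front rises as it opens (turn about +y, 0 shut, 1.2 rad wide open). Shut, its top is 120 mm above the bench. Spring-balanced friction hinge: it stays where left; 1 to 5 N at the handle moves it.
- pull_handle (a point): Middle of the lid's pull handle, a round steel bar 11 mm thick running 90 mm along y on two posts; its centre 40 mm above the lid's top, 230 mm in front of the hinge axis and 56 mm above it (shut: machine (-45, 0, 160)). The bar may turn between fingers that stay upright.
- lip (a point): Middle of the lower edge of the lid's front lip (shut: machine (-110, 0, 102)). A striker bar under the lip sits in the catch's jaw, which stops the lid when the lip has risen some 10 to 20 mm (set differently on each machine). The jaw has lips: shut or pulled up, the catch jams within 5 mm; it slides freely with the lid's lip 4 to 9 mm below that stop, best 6.5 (5 mm at the pull handle).
- latch_grip (a point): Centre of the black T-handle of the primary latch near the lid's front left corner: a bar 62 x 13 x 18 mm, lying along y when latched, its centre 29 mm above the lid's top (shut: machine (-65, 115, 149)); it turns about the vertical axis through this point.
- latch (a joint): Turn of the T-handle, rad: 0 latched (at the start), grows anticlockwise seen from above to its stop at 1.57; the lid is free of it above 1.2. Turning takes about 0.2 N m. It stays where it is left.
- pocket (a point): A point in the middle of the mouth of the finger pocket, an opening in the deck just in front of the lid's lip, at machine (-145, -10, 100). The open part spans machine x -180 to -110 and y -75 to 55, its floor is 50 mm above the bench; it runs on under the lip, where the safety catch sits.
- catch: Safety catch, bright steel: an upright tab 22 x 10 x 26 mm (x, y, z) in the finger pocket, joined to a sliding jaw under the lip. Origin at the centre of the tab's -y face, the face to push, at machine (-132, 4 to 6, 85) at the start. It slides only along machine +y, to a stop at y 22; the lid is free of it from y 18. Sliding takes about 2 N; it stays where it is left.
- wafer_box_a: Translucent wafer box 186 x 206 x 152 mm, loose on the bench; to be left alone. Origin under its middle.
- wafer_box_b: Another such wafer box; to be left alone.
- tape_core: Blue tape core, ring 104 mm wide, 50 mm high, loose on the bench; to be left alone.
- rinse_bottle: White bottle 64 mm wide, 160 mm high, loose on the bench; to be left alone.
- wafer_frame: Flat steel ring 228 mm wide, 4 mm thick, loose on the bench; to be left alone.
- wafer_case: Round wafer case 76 mm wide, 14 mm high, loose on the machine's right side deck; to be left alone.
- tweezers: Wafer tweezers 125 mm long, loose on the machine's left side deck; to be left alone.
- driver: Screwdriver 130 mm long, loose on the machine's right side deck; to be left alone.

How it is judged (in metres and radians):
On the way, in this order (a step that is already met when the one before it is completed fails the run):
1. the T-handle latch is turned to release (past 1.2 rad) with the lid still down (value of joint latch above 1.2 rad and angle between lid's own z axis and vertical below 0.015 rad), for 0.1 s.
2. the lid is eased up slightly until it bears on the safety catch (1 N or more), the catch not yet pushed (angle between lid's own z axis and vertical above 0.02 rad and contact force between lid and catch above 1 N and y of catch in the frame of machine below 0.0067 m).
3. with the lid only slightly raised, the catch is pushed clear of it (14 mm or more from its innermost place) (y of catch in the frame of machine above 0.018 m and angle between lid's own z axis and vertical below 0.08 rad), for 0.1 s.
At the end, for the whole second after the job is handed in: the lid stands open by itself at more than 40 degrees (0.7 rad), at rest, with the T-handle still turned to release (angle between lid's own z axis and vertical above 0.7 rad and angular speed of lid below 0.05 rad/s and value of joint latch above 1.2 rad); the robot touches nothing.
It fails at once if the lid and the safety catch are forced against each other (more than 12 N) (contact force between lid and catch above 12 N).
It fails at once if the catch's tab is forced (more than 15 N) (contact force between the fingers and catch above 15 N).
It fails at once if the lid is flung or slammed (faster than 1.5 rad/s) (angular speed of lid above 1.5 rad/s).
It fails at once if something standing on the bench or on the machine is shifted by more than 15 mm (distance of any of wafer_box_a, wafer_box_b, tape_core, rinse_bottle, wafer_frame, wafer_case, tweezers, driver from where it was at the start of the episode above 0.015 m).
It also fails if it takes over 69 s, if anything falls off the work surface, if the arm or the gripper's body presses on something with over 40 N, if the wrist force passes 120 N, or if a joint passes its speed limit or range.

## Robot

A 6-joint arm with a two-finger parallel gripper is mounted at the origin on the work surface. World frame = base frame: x ahead of the robot, y to its left, z up, the work surface at z = 0. Lengths are in mm, angles in degrees, forces in N, time in s.
With the tool pointing down it reaches from about 350 to 850 mm from the base axis. Payload 8.1 kg.
Tool frame: the origin (TCP) lies at the centre of the arm's flange, where the gripper is bolted on; the fingertips stand 173 mm ahead of it and the grasp point (between the pads) lies 155 mm ahead of it; z points along the fingers, y is the line along which they close (so a half turn about z gives the same grasp; the last joint's range is limited). The gripper opens to 85 mm and grips with 20 to 120 N. Pads are 22 mm wide; open, the fingers measure 114 mm over their backs; the gripper's body (76 mm by 85 mm) begins 54 mm behind the grasp point. The pads swing forward as they close: fully open they stand 13 mm farther back than shut.
Start: joints at [67.357, 7.471, 85.268, -0, 87.261, -4.893], TCP at [182.9, 571.449, 404.692] pointing down, gripper open.
Joint ranges: [-169.43, 169.43], [-51.17, 129.36], [1.28, 143.12], [-76.62, 256.62], [0, 156.53], [-152.29, 152.29]. Speed limits (degrees/s): [136.94, 136.94, 159.86, 180, 180, 180].

## Interface

Orientations are given as [roll, pitch, yaw] about the fixed x, y, z axes, in that order (R = Rz(yaw) Ry(pitch) Rx(roll)).
In Python, from bench import * gives the robot as it stands.
- The arm moves only by the shell command python3 -m jog 'ROWS' [FORCE]. ROWS is text: rows parted by semicolons, each of 7 numbers parted by spaces: the shift along the tool's x, y, z scaled (see below), then the turn, a rotation vector about the tool's x, y, z scaled (see below), then the closure, from -1 (fully open) to 1 (shut). In form: tx ty tz wx wy wz hand; .... A call has 1 to 5 rows; each row shifts and turns the commanded pose from where the row before left it, along the tool's axes as they then stand; what a row does not reach is not made up. The controller multiplies each number of a shift by 0.1 m and each number of a turn by 60 degrees. A row lasts 1/8 s, in which the tool goes at most 62.5 mm and 10.7 degrees, less where a joint would pass 70% of its speed; a pose out of reach is approached as far as the arm can. A call with a number of a shift or a turn outside -1 to 1 is refused whole. A call with a gripper value outside its range is refused whole. The fingers move at their own pace and stop on an object; FORCE is the grip in N (left out, the last holds). Time passes only in rows, so rows that do not move let the fingers close. It gives the time, the measured TCP pose, the force, the opening and the grip force at its end, in the units of the state.
- sense(): the state, without advancing time (a new reading comes with each control period).
- snapshot(name): name is "scene" or "top" or "wrist"; returns a dict with "img" (384x512x3 uint8, red, green, blue), "fx", "fy", "cx", "cy" (pixels), "extrinsics" (4x4, takes a point from camera to world coordinates). Camera axes: x right, y down, z forward; pixel columns grow to the right and rows downward; lengths in mm; the calibration is good to about 2 mm. The wrist camera is an equidistant fisheye: a pixel r from the principal point sees the ray r / f radians off the axis. A picture is of the moment at which its call begins. There is no depth.
- hand_in(): hands the job in; it is judged then, once.
The state is a dict: "time": time; "joint_pos": joint angles; "qd": joint speeds; "joint_efforts": joint torques, N m; "tool_pos": TCP position; "tcp_rot": TCP orientation; "ft_force": force on the tool from outside, world axes, zero at the start; "wrist_torque": the same for the moment, N m; "finger_gap": finger opening in mm; "grip_force": force on a finger pad.
Only numpy, scipy, OpenCV 4.12 (cv2) and the standard library are available. Lean on these libraries where they do the work, as an engineer would, in place of code of your own. Each camera call takes 0.05 s, during which the arm holds its last target. There are 200 camera calls.

## Working session

There is one attempt and no reset: what is moved stays moved. The work goes in short steps, Python scripts to look and compute and a shell command to move; the robot and the scene stay as the last step left them, time stands still between calls to the robot, and variables do not carry over. Pictures are saved under pics/ and viewed, at most 10 in all, crops included, and the job is handed in when it is done.

```bash
ls; mkdir -p pics
python3 - <<'E'
from bench import *
import cv2,numpy as np
s=sense();print(s)
for n in("scene","top"):
    d=snapshot(n);cv2.imwrite(f"pics/{n}0.png",cv2.resize(d["img"][:,:,::-1],(800,600),interpolation=cv2.INTER_CUBIC));print(n,d["fx"],d["fy"],d["cx"],d["cy"],np.round(d["extrinsics"],3).tolist())
E
```

```text
pics
{'time': 0.0, 'joint_pos': array([ 6.73556671e+01,  7.51423914e+00,  8.53309488e+01,  6.41279243e-05,
        8.72622527e+01, -4.89051176e+00]), 'qd': array([ 0.00691096, -0.01865889, -0.00489277, -0.07956668, -0.06036713,
       -0.00322029]), 'joint_efforts': array([ 2.46249811e-04, -5.69390523e+01, -5.00553954e+01, -9.33630781e-05,
        1.43924533e-02, -2.69992336e-05]), 'tool_pos': array([182.81660206, 571.21689623, 403.63719688]), 'tcp_rot': array([-1.79892956e+02, -9.22333675e-03,  1.62246167e+02]), 'ft_force': array([-0.62928056, -0.50368632,  0.16589235]), 'wrist_torque': array([-0.00887685,  0.01203119, -0.01154896]), 'grip_force': 0.0, 'finger_gap': 85.34804027435788}
scene 466.89443973653215 466.89443973653215 250.805771059667 192.50953635877443 [[-0.829, 0.386, -0.405, 1108.099], [0.559, 0.584, -0.588, 834.189], [0.01, -0.714, -0.7, 1118.638], [0.0, 0.0, 0.0, 1.0]]
top 369.3111570604665 369.3111570604665 256.35319721018067 184.89609008721555 [[-0.017, -0.998, 0.066, 431.329], [-1.0, 0.018, 0.006, -20.76], [-0.007, -0.066, -0.998, 1414.441], [0.0, 0.0, 0.0, 1.0]]
```

View pics/top0.png

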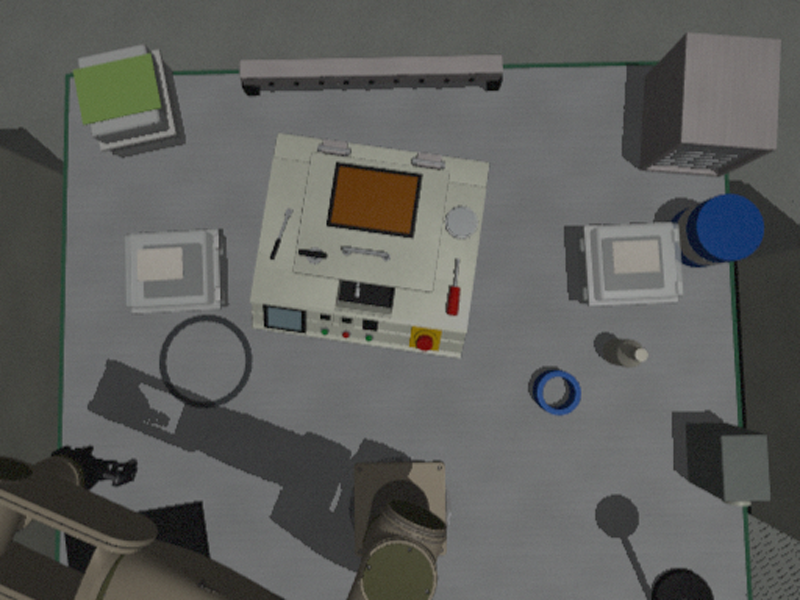

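View pics/scene0.png

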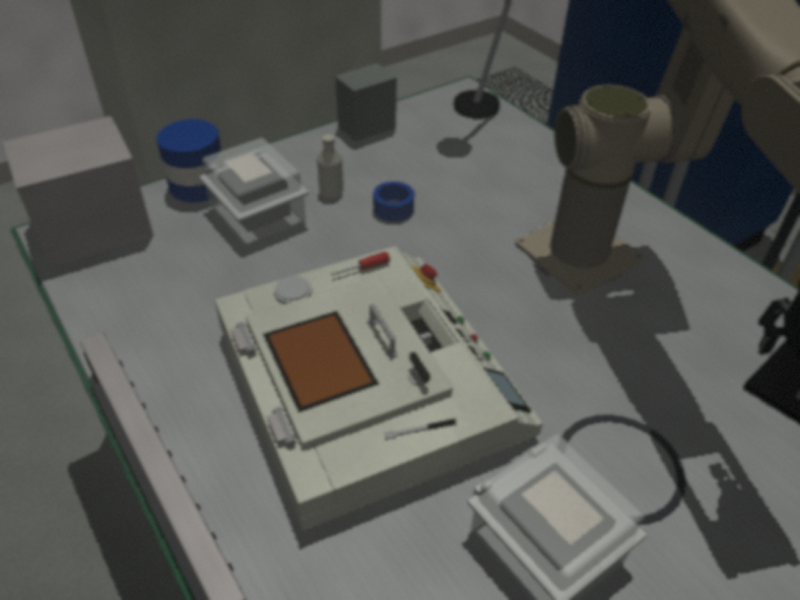

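The top view has the machine yawed about -7°: handle at about (366,253), latch at (312,253), pocket at (366,295), and the tab at (357,290). The scene view agrees, with the handle at (382,332) and the latch at (420,370).

```bash
cat > h.py <<'E'
from bench import *
import numpy as np,cv2
from scipy.spatial.transform import Rotation as R
from scipy.optimize import least_squares
def proj(d,P):
    E=d["extrinsics"];p=(np.atleast_2d(P)-E[:3,3])@E[:3,:3]
    return np.c_[d["fx"]*p[:,0]/p[:,2]+d["cx"],d["fy"]*p[:,1]/p[:,2]+d["cy"]]
def projf(d,P):
    E=d["extrinsics"];p=(np.atleast_2d(P)-E[:3,3])@E[:3,:3]
    r=np.hypot(p[:,0],p[:,1]);k=np.arctan2(r,p[:,2])/r
    return np.c_[d["fx"]*p[:,0]*k+d["cx"],d["fy"]*p[:,1]*k+d["cy"]]
def m2w(q,P):
    return np.atleast_2d(P)@R.from_euler('z',q[2],degrees=True).as_matrix().T+[q[0],q[1],0]
E
python3 - <<'E'
from h import *
T=snapshot("top");S=snapshot("scene")
t=[((-45,45,160),343,249),((-45,-45,160),388,256),((-65,115,149),313,253),((-110,160,120),293,273),((-110,-160,120),437,291)]
s=[((-65,115,149),420,369),((-110,160,120),452,385),((170,160,120),304,440),((170,-160,120),250,305)]
A=np.array
f=lambda q:np.r_[(proj(T,m2w(q,A([a[0] for a in t])))-A([a[1:] for a in t])/1.5625).ravel(),(proj(S,m2w(q,A([a[0] for a in s])))-A([a[1:] for a in s])/1.5625).ravel()]
r=least_squares(f,[700,50,-7],loss='soft_l1');print(r.x,np.round(f(r.x).reshape(-1,2),1).tolist())
q=r.x
P=A([(-45,0,160),(-65,115,149),(-145,-10,100),(-132,5,85)])
print(m2w(q,P).round(1))
for n,d in(("T",T),("S",S)):print(n,(proj(d,m2w(q,P))*1.5625).round())
s=sense();E=R.from_euler('xyz',s['tcp_rot'],degrees=True).as_matrix();print(E.round(3))
E
```

```text
[639.76254257  53.72241777  -9.63249699] [[1.8, 0.2], [-1.0, -0.3], [0.4, 0.8], [-0.2, -0.3], [-2.5, 1.7], [-0.0, -2.9], [1.1, 0.2], [-1.2, -0.2], [-2.2, 4.7]]
[[595.4  61.3 160. ]
 [594.9 178.  149. ]
 [495.1  68.1 100. ]
 [510.5  80.7  85. ]]
T [[366. 252.]
 [314. 254.]
 [365. 300.]
 [360. 293.]]
S [[383. 320.]
 [420. 365.]
 [428. 323.]
 [425. 336.]]
[[-0.952  0.305 -0.   ]
 [ 0.305  0.952 -0.001]
 [ 0.    -0.001 -1.   ]]
```

```bash
python3 -m jog '-.5 -.31 -.05 0 0 0 -1;-.5 -.31 -.05 0 0 0 -1;-.5 -.31 -.05 0 0 0 -1;-.5 -.31 -.05 0 0 0 -1;-.5 -.31 -.05 0 0 0 -1'
python3 -m jog '-.5 -.31 -.05 0 0 0 -1;-.5 -.31 -.05 0 0 0 -1;-.5 -.31 -.05 0 0 0 -1;-.5 -.31 -.05 0 0 0 -1;-.5 -.31 -.05 0 0 0 -1'
python3 -m jog '0 0 0 0 0 .171 -1;0 0 0 0 0 .171 -1;0 0 0 0 0 .171 -1;0 0 0 0 0 .171 -1;0 0 0 0 0 .171 -1'
python3 -m jog '0 0 0 0 0 .171 -1;0 0 0 0 0 .171 -1;0 0 0 0 0 .171 -1;0 0 0 0 0 0 -1'
python3 - <<'E'
from h import *
d=snapshot("wrist");cv2.imwrite("pics/w1.png",cv2.resize(d["img"][:,:,::-1],(800,600),interpolation=cv2.INTER_CUBIC));print(d["fx"],d["cx"],d["cy"],np.round(d["extrinsics"],3).tolist(),sense()['joint_pos'])
E
```

```text
time: 0.82
tool_pos: [374.6, 346.0, 429.8]
tcp_rot: [180.0, 0.0, 162.3]
ft_force: [0.2, -0.7, 0.1]
finger_gap: 85.4
grip_force: 0.0
time: 1.45
tool_pos: [565.5, 122.1, 454.8]
tcp_rot: [180.0, -0.0, 162.2]
ft_force: [-0.5, 1.1, -0.2]
finger_gap: 85.2
grip_force: 0.0
time: 2.08
tool_pos: [564.6, 123.7, 454.4]
tcp_rot: [-180.0, -0.0, 110.6]
ft_force: [-1.2, 0.9, 0.3]
finger_gap: 85.3
grip_force: 0.0
time: 2.58
tool_pos: [564.6, 123.7, 454.5]
tcp_rot: [-180.0, 0.0, 80.2]
ft_force: [-0.3, 0.6, -0.5]
finger_gap: 85.3
grip_force: 0.0
297.3186396354542 254.6661587948623 192.609392361941 [[0.985, -0.161, -0.055, 578.888], [-0.17, -0.935, -0.31, 203.192], [-0.001, 0.315, -0.949, 422.768], [0.0, 0.0, 0.0, 1.0]] [ 7.28236225e+00  3.17275993e+00  8.46722754e+01 -1.58305885e-03
  9.21760082e+01  1.68821032e+01]
```

View pics/w1.png

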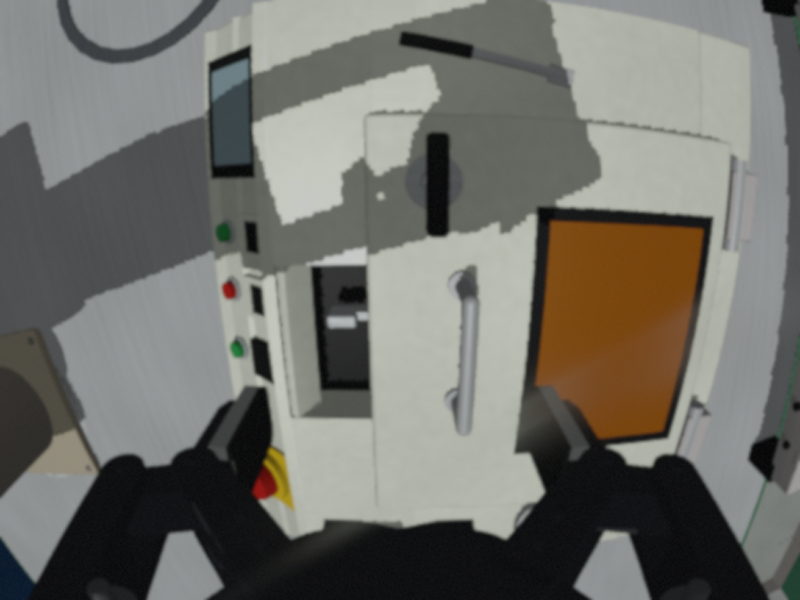

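Wrist view: latch bar centre at (438,184), pull handle from (469,290) to (463,432), lid front-left corner at (367,114), catch tab at (342,322).

Run:
```python
from h import *
A=np.array
W=snapshot("wrist")
t=[((-65,146,157),438,134),((-65,84,157),438,234),((-45,45,160),470,292),((-45,-45,160),463,431),((-110,160,120),367,114)]
f=lambda q:(projf(W,m2w(q,A([a[0] for a in t])))-A([a[1:] for a in t])/1.5625).ravel()
r=least_squares(f,[640,54,-9],loss='soft_l1');q=r.x;print(q,np.round(f(q).reshape(-1,2),1).tolist())
P=A([(-45,0,160),(-65,115,149),(-145,-10,100),(-132,10,98),(-180,55,100),(-180,-75,100)])
print(m2w(q,P).round(1),(projf(W,m2w(q,P))*1.5625).round().tolist())
```

```text
[643.69686681  56.70652947  -9.3055871 ] [[0.7, -1.5], [0.1, 3.0], [0.3, 7.5], [-0.1, -1.2], [-2.2, -0.6]]
[[599.3  64.  160. ]
 [598.1 180.7 149. ]
 [499.   70.3 100. ]
 [515.1  87.9  98. ]
 [475.  140.1 100. ]
 [453.9  11.8 100. ]] [[467.0, 371.0], [438.0, 185.0], [325.0, 347.0], [341.0, 322.0], [273.0, 265.0], [289.0, 418.0]]
```

```bash
python3 -m jog '.31 .117 0 0 0 0 -1;.31 .117 0 0 0 0 -1;0 0 .49 0 0 0 -1;0 0 .49 0 0 0 -1;0 0 .49 0 0 0 -1' 30
python3 -m jog '0 0 0 0 0 0 0.5;0 0 0 0 0 0 1;0 0 0 0 0 0 1;0 0 0 0 0 0 1;0 0 0 0 0 0 1'
python3 -m jog '0 0 0 0 0 0 1;0 0 0 0 0 0 1'
python3 - <<'E'
from h import *
d=snapshot("wrist");cv2.imwrite("pics/w2.png",cv2.resize(d["img"][:,:,::-1],(800,600),interpolation=cv2.INTER_CUBIC))
E
```

```text
time: 3.3
tool_pos: [598.1, 181.0, 306.2]
tcp_rot: [180.0, -0.0, 80.4]
ft_force: [0.7, -0.4, -0.4]
finger_gap: 85.4
grip_force: 0.0
time: 3.92
tool_pos: [597.8, 181.4, 310.2]
tcp_rot: [-180.0, -0.1, 80.2]
ft_force: [-10.7, 1.2, 9.8]
finger_gap: 15.7
grip_force: 29.1
time: 4.18
tool_pos: [597.8, 181.4, 310.2]
tcp_rot: [-180.0, -0.1, 80.2]
ft_force: [-9.9, 0.2, 10.4]
finger_gap: 15.5
grip_force: 29.1
```

View pics/w2.png

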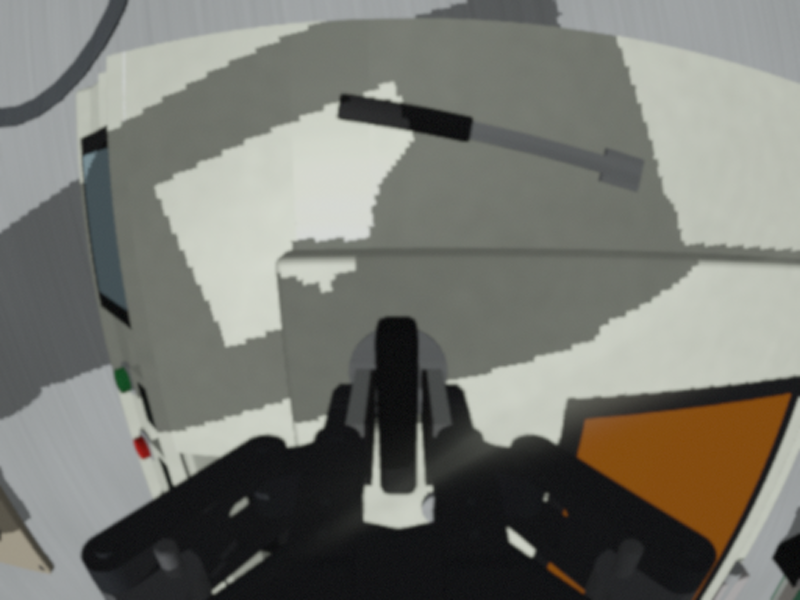

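The bar sits between the pads. There is a slight press on the boss, so I'll relieve it and then turn.

```bash
python3 -m jog '0 -.005 -.03 0 0 0 1;0 0 0 0 0 0 1'
python3 -m jog '0 0 0 0 0 -.12 1;0 0 0 0 0 -.12 1;0 0 0 0 0 -.12 1;0 0 0 0 0 -.12 1'
```

```text
time: 4.47
tool_pos: [597.7, 181.4, 311.9]
tcp_rot: [180.0, -0.1, 80.2]
ft_force: [-5.3, 2.3, 2.2]
finger_gap: 15.4
grip_force: 29.8
time: 4.97
tool_pos: [597.6, 181.4, 311.2]
tcp_rot: [180.0, -0.1, 109.2]
ft_force: [-5.2, 4.1, 1.9]
finger_gap: 15.6
grip_force: 29.8
```

```bash
python3 -m jog '0 0 0 0 0 -.123 1;0 0 0 0 0 -.123 1;0 0 0 0 0 -.123 1;0 0 0 0 0 -.123 1'
python3 -m jog '0 0 0 0 0 -.12 1;0 0 0 0 0 -.12 1;0 0 0 0 0 -.12 1;0 0 0 0 0 -.1 1;0 0 0 0 0 0 1'
```

```text
time: 5.48
tool_pos: [597.5, 181.3, 311.2]
tcp_rot: [180.0, -0.1, 138.7]
ft_force: [-6.0, 2.7, 1.8]
finger_gap: 15.4
grip_force: 29.8
time: 6.1
tool_pos: [597.4, 181.2, 311.1]
tcp_rot: [180.0, -0.1, 166.2]
ft_force: [-5.9, 2.4, 3.3]
finger_gap: 15.4
grip_force: 29.8
```

```bash
python3 -m jog '0 0 0 0 0 0 0;0 0 0 0 0 0 -1;0 0 0 0 0 0 -1;0 0 -.4 0 0 0 -1;0 0 -.4 0 0 0 -1'
python3 -m jog '0 0 0 0 0 .16 -1;0 0 0 0 0 .16 -1;0 0 0 0 0 .16 -1;0 0 0 0 0 .16 -1;0 0 0 0 0 .16 -1'
python3 -m jog '0 0 0 0 0 .16 -1;0 0 0 0 0 .16 -1;0 0 0 0 0 .16 -1;0 0 0 0 0 .16 -1;0 0 0 0 0 0 -1'
python3 -m jog '-.55 .109 0 0 0 0 -1;-.6 .109 0 0 0 0 -1;0 0 0 0 0 0 -1'
python3 - <<'E'
from h import *
d=snapshot("wrist");cv2.imwrite("pics/w3.png",cv2.resize(d["img"][:,:,::-1],(800,600),interpolation=cv2.INTER_CUBIC))
q=(643.7,56.7,-9.3);print((projf(d,m2w(q,[(-45,45,160),(-45,-45,160),(-65,115,157),(-65-31,115,157)]))*1.5625).round())
E
```

```text
time: 6.72
tool_pos: [597.6, 180.8, 391.0]
tcp_rot: [-180.0, -0.1, 166.1]
ft_force: [-0.3, -0.2, 0.3]
finger_gap: 85.2
grip_force: 0.0
time: 7.35
tool_pos: [597.8, 180.9, 390.8]
tcp_rot: [180.0, 0.0, 117.8]
ft_force: [-1.0, -0.5, -0.3]
finger_gap: 85.6
grip_force: 0.0
time: 7.98
tool_pos: [597.8, 180.9, 390.8]
tcp_rot: [180.0, 0.0, 79.7]
ft_force: [-0.2, 0.1, -0.4]
finger_gap: 85.1
grip_force: 0.0
time: 8.35
tool_pos: [598.7, 60.0, 390.8]
tcp_rot: [180.0, 0.1, 79.7]
ft_force: [-0.3, 1.1, -0.6]
finger_gap: 85.4
grip_force: 0.0
[[394. 225.]
 [398. 407.]
 [344.  67.]
 [274.  72.]]
```

View pics/w3.png

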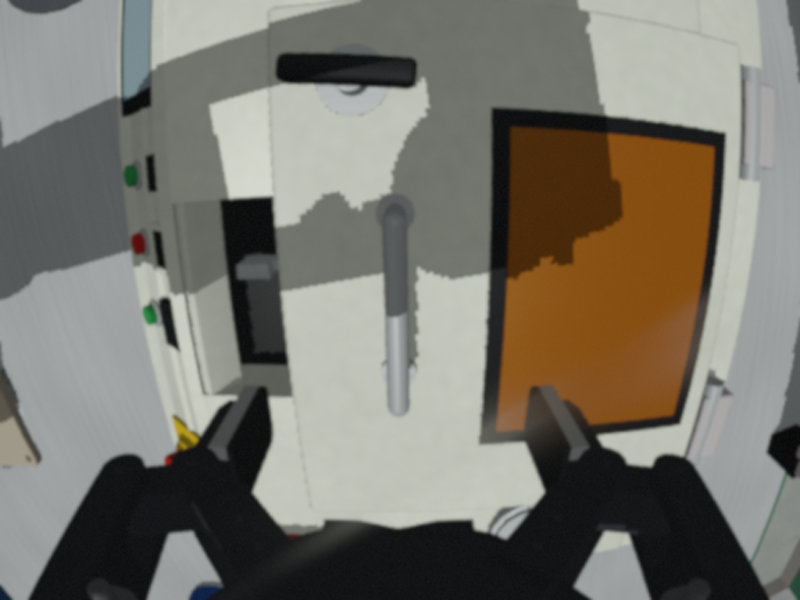

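Latch now lies along x (278–415, 70), so it is turned to release. The pull handle runs (396,208)–(399,412), matching the model.

```bash
python3 -m jog '.03 0 .35 0 0 0 -1;0 0 .4 0 0 0 -1;0 0 0 0 0 0 0;0 0 0 0 0 0 1;0 0 0 0 0 0 1' 25
python3 -m jog '0 0 0 0 0 0 1;0 0 0 0 0 0 1;0 0 0 0 0 0 1'
```

```text
time: 9.02
tool_pos: [600.0, 67.3, 318.3]
tcp_rot: [179.8, -0.0, 79.7]
ft_force: [0.1, -0.3, 1.0]
finger_gap: 32.2
grip_force: 0.0
time: 9.4
tool_pos: [599.1, 67.1, 317.2]
tcp_rot: [180.0, -0.0, 79.7]
ft_force: [-4.9, 1.3, 4.9]
finger_gap: 9.9
grip_force: 24.7
```

```bash
for i in 1; do python3 -m jog '0 0 -.02 0 0 0 1;0 0 -.02 0 0 0 1;0 0 0 0 0 0 1' ; python3 -m jog '0 0 -.01 0 0 0 1;0 0 -.01 0 0 0 1;0 0 0 0 0 0 1'; python3 -m jog '0 0 -.01 0 0 0 1;0 0 0 0 0 0 1'; done | grep -E 'pos|ft'
```

```text
tool_pos: [599.6, 67.0, 320.2]
ft_force: [5.1, 2.0, -2.4]
tool_pos: [599.9, 66.9, 322.1]
ft_force: [6.8, 2.8, -4.7]
tool_pos: [600.0, 66.9, 323.1]
ft_force: [9.5, 2.5, -5.1]
```

```bash
(python3 -m jog '0 .015 -.01 0 0 0 1;0 0 0 0 0 0 1' ; python3 -m jog '0 .003 -.01 0 0 0 1;0 0 0 0 0 0 1'; python3 -m jog '0 .003 -.01 0 0 0 1;0 0 0 0 0 0 1') | grep -E 'pos|ft'
```

```text
tool_pos: [600.7, 66.8, 323.6]
ft_force: [3.3, 4.7, -3.5]
tool_pos: [600.9, 66.8, 324.6]
ft_force: [3.7, 3.3, -2.9]
tool_pos: [601.2, 66.7, 325.6]
ft_force: [3.2, 3.5, -3.2]
```

Lid moves freely at about 3 N. Continuing in 1 mm steps.

```bash
(python3 -m jog '0 .003 -.01 0 0 0 1;0 0 0 0 0 0 1' ; python3 -m jog '0 .003 -.01 0 0 0 1;0 0 0 0 0 0 1') | grep -E 'pos|ft'
```

```text
tool_pos: [601.5, 66.7, 326.5]
ft_force: [3.1, 3.5, -3.1]
tool_pos: [601.8, 66.6, 327.5]
ft_force: [3.8, 4.5, -3.2]
```

```bash
(python3 -m jog '0 .003 -.01 0 0 0 1;0 0 0 0 0 0 1' ; python3 -m jog '0 .003 -.01 0 0 0 1;0 0 0 0 0 0 1') | grep -E 'pos|ft'
```

```text
tool_pos: [602.1, 66.6, 328.5]
ft_force: [3.6, 3.7, -3.6]
tool_pos: [602.4, 66.5, 329.5]
ft_force: [3.3, 2.6, -3.2]
```

```bash
(python3 -m jog '0 .003 -.01 0 0 0 1;0 0 0 0 0 0 1') | grep -E 'pos|ft'
```

```text
tool_pos: [602.6, 66.5, 330.5]
ft_force: [2.9, 2.7, -4.1]
```

```bash
(python3 -m jog '0 .003 -.01 0 0 0 1;0 0 0 0 0 0 1') | grep -E 'pos|ft'
```

```text
tool_pos: [602.9, 66.4, 331.4]
ft_force: [4.6, 4.4, -3.9]
```

```bash
(python3 -m jog '0 .003 -.01 0 0 0 1;0 0 0 0 0 0 1') | grep -E 'pos|ft'
```

```text
tool_pos: [603.1, 66.4, 331.6]
ft_force: [4.3, 3.5, -8.7]
```

Catch stop is felt at TCP z ≈ 331.5: force jumped from 3.5 to 8.7 N and the height stalled. Now back 5 mm at the handle.

```bash
(python3 -m jog '0 -.003 .01 0 0 0 1;0 -.003 .01 0 0 0 1;0 -.003 .01 0 0 0 1;0 -.003 .01 0 0 0 1;0 -.003 .01 0 0 0 1'; python3 -m jog '0 -.003 .015 0 0 0 1;0 0 0 0 0 0 1') | grep -E 'pos|ft'
```

```text
tool_pos: [601.8, 66.6, 328.1]
ft_force: [1.7, 4.6, 2.2]
tool_pos: [601.5, 66.7, 326.3]
ft_force: [2.1, 4.9, 0.0]
```

```bash
(python3 -m jog '0 0 0 0 0 0 0.5;0 0 0 0 0 0 -1;0 0 0 0 0 0 -1;0 0 -.4 0 0 0 -1;0 0 -.4 0 0 0 -1'; python3 -m jog '-.128 -.46 0 0 0 0 0;-.128 -.46 0 0 0 0 1;0 0 0 0 0 0 1;0 0 0 0 0 0 1;0 0 0 0 0 0 1') | grep -E 'pos|ft|gap'
python3 - <<'E'
from h import *
d=snapshot("wrist");cv2.imwrite("pics/w4.png",cv2.resize(d["img"][:,:,::-1],(800,600),interpolation=cv2.INTER_CUBIC))
q=(643.7,56.7,-9.3);P=[(-180,55,100),(-180,-75,100),(-132,10,98),(-110,160,120),(-110,160,130)]
print((projf(d,m2w(q,P))*1.5625).round().tolist());s=sense();print(s['tool_pos'])
E
```

```text
tool_pos: [601.2, 66.2, 406.4]
ft_force: [0.3, -0.6, -0.3]
finger_gap: 85.6
tool_pos: [507.3, 57.7, 406.6]
ft_force: [-0.9, -0.2, -0.0]
finger_gap: -0.3
[[318.0, 163.0], [330.0, 365.0], [400.0, 235.0], [436.0, -22.0], [437.0, -28.0]]
[507.26787714  57.66610635 406.47927863]
```

View pics/w4.png

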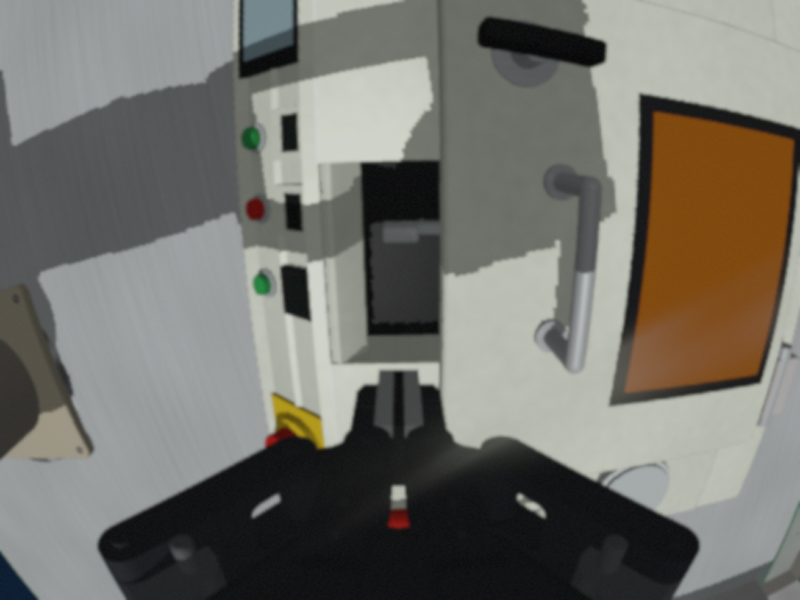

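Pocket corners (318,163) and (330,365) and the tab (401,232) agree with the model. I'll turn the tool 90° so the gripper's wide side lies along y, clear of the lid, then go down.

```bash
(python3 -m jog '0 0 0 0 0 -.168 1;0 0 0 0 0 -.168 1;0 0 0 0 0 -.168 1;0 0 0 0 0 -.168 1;0 0 0 0 0 -.168 1'; python3 -m jog '0 0 0 0 0 -.168 1;0 0 0 0 0 -.168 1;0 0 0 0 0 -.168 1;0 0 0 0 0 -.168 1;0 0 0 0 0 0 1'; python3 -m jog '.02 0 .35 0 0 0 1;0 0 .35 0 0 0 1;0 0 .25 0 0 0 1;0 0 .2 0 0 0 1;0 0 0 0 0 0 1') | grep -E 'pos|ft|rot'
python3 - <<'E'
from h import *
d=snapshot("wrist");cv2.imwrite("pics/w5.png",cv2.resize(d["img"][:,:,::-1],(800,600),interpolation=cv2.INTER_CUBIC))
E
```

```text
tool_pos: [507.2, 57.7, 406.1]
tcp_rot: [-180.0, -0.0, 130.4]
ft_force: [-0.2, 0.3, -0.2]
tool_pos: [507.0, 57.7, 406.1]
tcp_rot: [-180.0, -0.0, 170.3]
ft_force: [0.6, -0.0, -0.8]
tool_pos: [503.9, 58.0, 289.3]
tcp_rot: [-180.0, -0.2, 170.2]
ft_force: [-0.3, -0.3, -0.8]
```

View pics/w5.png

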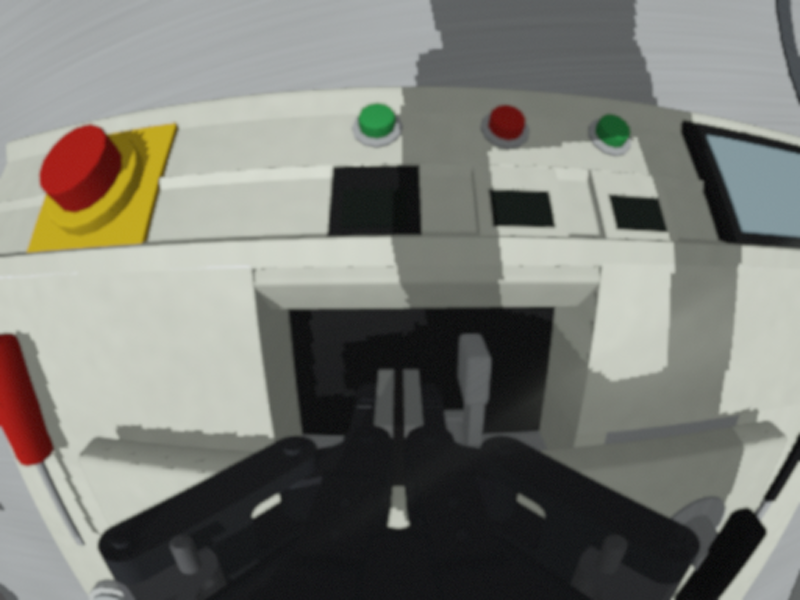

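Fingertips (375–420, 370) are in the pocket mouth left of the tab (460–490, 335–440), with clear space between them. Lowering and approaching.

```bash
(python3 -m jog '0 0 .2 0 0 0 1;0 0 .19 0 0 0 1;0 0 0 0 0 0 1'; python3 -m jog '0 .02 0 0 0 0 1;0 .02 0 0 0 0 1;0 .02 0 0 0 0 1;0 0 0 0 0 0 1';python3 -m jog '0 .02 0 0 0 0 1;0 0 0 0 0 0 1';python3 -m jog '0 .015 0 0 0 0 1;0 0 0 0 0 0 1') | grep -E 'pos|ft'
```

```text
tool_pos: [504.3, 58.1, 252.1]
ft_force: [0.1, -0.8, 0.2]
tool_pos: [505.6, 64.2, 252.6]
ft_force: [-0.0, -0.1, -0.1]
tool_pos: [505.8, 66.0, 252.2]
ft_force: [0.8, 0.2, 0.5]
tool_pos: [506.0, 67.5, 252.2]
ft_force: [-0.2, -1.2, 0.6]
```

```bash
(python3 -m jog '0 .015 0 0 0 0 1;0 0 0 0 0 0 1';python3 -m jog '0 .01 0 0 0 0 1;0 0 0 0 0 0 1') | grep -E 'pos|ft'
```

```text
tool_pos: [506.3, 69.0, 252.2]
ft_force: [-0.0, -0.3, -0.6]
tool_pos: [506.4, 69.9, 252.2]
ft_force: [-1.0, -1.0, 0.5]
```

```bash
(python3 -m jog '0 .01 0 0 0 0 1;0 0 0 0 0 0 1';python3 -m jog '0 .01 0 0 0 0 1;0 0 0 0 0 0 1') | grep -E 'pos|ft'
```

```text
tool_pos: [506.6, 70.8, 252.2]
ft_force: [0.2, -1.3, 0.4]
tool_pos: [506.8, 71.8, 252.2]
ft_force: [-0.3, -2.0, 1.1]
```

```bash
(python3 -m jog '0 .01 0 0 0 0 1;0 0 0 0 0 0 1';python3 -m jog '0 .01 0 0 0 0 1;0 0 0 0 0 0 1') | grep -E 'pos|ft'
```

```text
tool_pos: [506.9, 72.9, 252.2]
ft_force: [-0.4, -2.5, 0.0]
tool_pos: [507.1, 73.9, 252.2]
ft_force: [-0.4, -1.0, 0.3]
```

```bash
(python3 -m jog '0 .01 0 0 0 0 1;0 0 0 0 0 0 1';python3 -m jog '0 .01 0 0 0 0 1;0 0 0 0 0 0 1') | grep -E 'pos|ft'
```

```text
tool_pos: [507.3, 74.9, 252.2]
ft_force: [-1.0, -1.6, -0.7]
tool_pos: [507.4, 75.9, 252.2]
ft_force: [-0.6, -1.2, 0.0]
```

```bash
(python3 -m jog '0 .01 0 0 0 0 1;0 0 0 0 0 0 1';python3 -m jog '0 .01 0 0 0 0 1;0 0 0 0 0 0 1') | grep -E 'pos|ft'
```

```text
tool_pos: [507.6, 76.9, 252.2]
ft_force: [-1.2, -1.5, -0.6]
tool_pos: [507.8, 77.8, 252.2]
ft_force: [-0.7, -0.7, 0.0]
```

Sliding freely at about 1.5–2 N. Continuing to the stop.

```bash
(python3 -m jog '0 .01 0 0 0 0 1;0 .01 0 0 0 0 1;0 0 0 0 0 0 1';python3 -m jog '0 .01 0 0 0 0 1;0 .01 0 0 0 0 1;0 0 0 0 0 0 1') | grep -E 'pos|ft'
```

```text
tool_pos: [508.1, 79.9, 252.2]
ft_force: [-1.7, -1.5, 0.3]
tool_pos: [508.4, 81.8, 252.2]
ft_force: [-1.2, -1.8, -0.9]
```

```bash
(python3 -m jog '0 .01 0 0 0 0 1;0 0 0 0 0 0 1';python3 -m jog '0 .01 0 0 0 0 1;0 0 0 0 0 0 1') | grep -E 'pos|ft'
```

```text
tool_pos: [508.6, 82.8, 252.2]
ft_force: [-1.5, -1.5, 0.6]
tool_pos: [508.8, 83.8, 252.2]
ft_force: [-1.5, -1.3, 0.5]
```

```bash
(python3 -m jog '0 .01 0 0 0 0 1;0 0 0 0 0 0 1') | grep -E 'pos|ft'
```

```text
tool_pos: [508.9, 84.8, 252.2]
ft_force: [-0.6, -1.7, 0.5]
```

```bash
(python3 -m jog '0 .01 0 0 0 0 1;0 0 0 0 0 0 1') | grep -E 'pos|ft'
```

```text
tool_pos: [509.1, 85.7, 252.2]
ft_force: [-1.1, -1.1, -0.3]
```

```bash
(python3 -m jog '0 .01 0 0 0 0 1;0 0 0 0 0 0 1') | grep -E 'pos|ft'
```

```text
tool_pos: [509.3, 86.7, 252.2]
ft_force: [-0.9, -1.1, -0.6]
```

```bash
(python3 -m jog '0 .01 0 0 0 0 1;0 0 0 0 0 0 1') | grep -E 'pos|ft'
python3 - <<'E'
from h import *
d=snapshot("wrist");cv2.imwrite("pics/w6.png",cv2.resize(d["img"][:,:,::-1],(800,600),interpolation=cv2.INTER_CUBIC))
q=(643.7,56.7,-9.3);print((projf(d,m2w(q,[(-143,y,98) for y in(5,18,22)]+[(-180,55,100),(-180,-75,100)]))*1.5625).round().tolist())
E
```

```text
tool_pos: [509.4, 87.6, 252.2]
ft_force: [-1.7, -1.6, -0.4]
[[386.0, 407.0], [429.0, 407.0], [442.0, 407.0], [561.0, 293.0], [126.0, 296.0]]
```

View pics/w6.png

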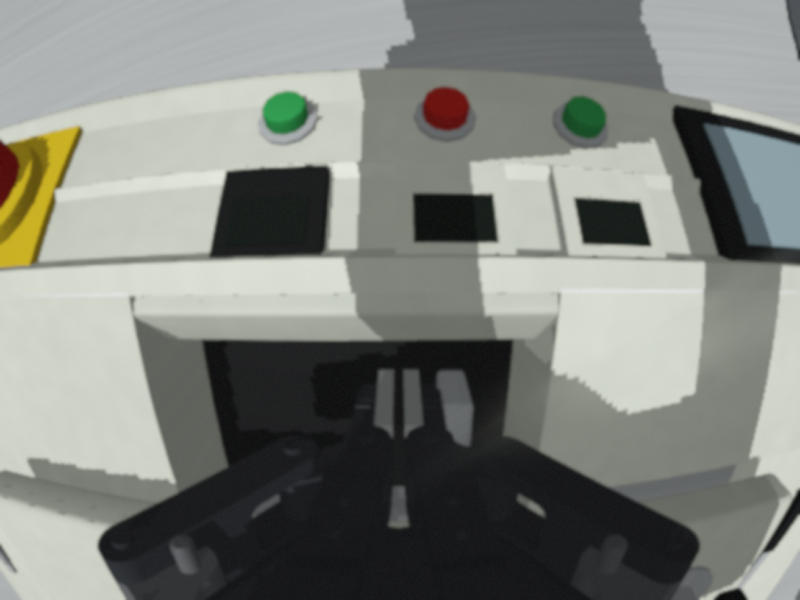

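Tab's pushed edge now at (438,372), about y 20–21 by the model. A little more to the stop.

```bash
(python3 -m jog '0 .01 0 0 0 0 1;0 0 0 0 0 0 1') | grep -E 'pos|ft'
```

```text
tool_pos: [509.5, 88.0, 252.2]
ft_force: [-3.2, -6.9, 1.5]
```

```bash
(python3 -m jog '0 .008 0 0 0 0 1;0 0 0 0 0 0 1') | grep -E 'pos|ft'
```

```text
tool_pos: [509.6, 88.2, 252.2]
ft_force: [-3.3, -10.9, 2.2]
```

Stop felt (force rose to 10.9 N with no movement), so the catch is clear. Back off and return to the pull handle.

```bash
(python3 -m jog '0 -.05 0 0 0 0 1;0 -.07 0 0 0 0 1;0 0 -.4 0 0 0 1;0 0 -.55 0 0 0 1;0 0 -.58 0 0 0 0'; python3 -m jog '0 0 0 0 0 .168 -1;0 0 0 0 0 .168 -1;0 0 0 0 0 .168 -1;0 0 0 0 0 .168 -1;0 0 0 0 0 .168 -1'; python3 -m jog '0 0 0 0 0 .168 -1;0 0 0 0 0 .168 -1;0 0 0 0 0 .168 -1;0 0 0 0 0 .168 -1;0 0 0 0 0 0 -1';python3 -m jog '.02 .47 0 0 0 0 -1;.02 .47 0 0 0 0 -1;0 0 0 0 0 0 -1') | grep -E 'pos|ft|rot|gap'
```

```text
tool_pos: [507.4, 77.4, 406.4]
tcp_rot: [180.0, -0.0, 170.4]
ft_force: [2.1, 0.6, 1.2]
finger_gap: 16.9
tool_pos: [507.7, 77.5, 405.3]
tcp_rot: [180.0, -0.0, 119.7]
ft_force: [0.6, -0.5, -0.3]
finger_gap: 85.2
tool_pos: [507.8, 77.5, 405.3]
tcp_rot: [180.0, -0.0, 79.8]
ft_force: [0.0, -0.9, 0.1]
finger_gap: 85.1
tool_pos: [602.9, 64.0, 402.9]
tcp_rot: [-179.9, 0.0, 79.9]
ft_force: [-0.4, -0.2, 0.0]
finger_gap: 85.3
```

```bash
(python3 -m jog '0 -.01 .38 0 0 0 -1;0 0 .38 0 0 0 -1;0 0 0 0 0 0 0;0 0 0 0 0 0 1;0 0 0 0 0 0 1' 30; python3 -m jog '0 0 0 0 0 0 1;0 0 0 0 0 0 1'; python3 -m jog '0 .005 -.02 0 0 0 1;0 .005 -.02 0 0 0 1;0 0.005 -.02 0 0 0 1;0 0 0 0 0 0 1') | grep -E 'pos|ft|gap'
```

```text
tool_pos: [600.6, 65.0, 332.0]
ft_force: [0.3, -0.5, 0.5]
finger_gap: 32.0
tool_pos: [600.5, 64.9, 330.5]
ft_force: [2.7, 0.6, 0.6]
finger_gap: 9.5
tool_pos: [602.0, 64.6, 335.2]
ft_force: [7.2, 0.9, -3.6]
finger_gap: 9.7
```

```bash
(python3 -m jog '0 .01 -.015 0 0 0 1;0 .005 0 0 0 0 1') | grep -E 'pos|ft'
```

```text
tool_pos: [602.8, 64.5, 336.3]
ft_force: [1.4, 1.7, -2.4]
```

```bash
(python3 -m jog '0 .008 -.015 0 0 0 1;0 0 0 0 0 0 1') | grep -E 'pos|ft'
```

```text
tool_pos: [603.4, 64.4, 337.9]
ft_force: [-1.1, 2.2, -3.0]
```

```bash
(python3 -m jog '0 .006 -.02 0 0 0 1;0 0 0 0 0 0 1') | grep -E 'pos|ft'
```

```text
tool_pos: [604.0, 64.3, 340.3]
ft_force: [-2.9, 3.2, -1.4]
```

Past the old stop with only about 3 N, so the lid is free. Following the hinge arc in 2° rows.

```bash
(python3 -m jog '0 .027 -.078 0 0 0 1;0 .03 -.077 0 0 0 1;0 .032 -.076 0 0 0 1;0 .035 -.075 0 0 0 1;0 .038 -.073 0 0 0 1') | grep -E 'pos|ft|gap'
```

```text
tool_pos: [620.0, 61.6, 378.8]
ft_force: [-5.9, 5.9, -1.4]
finger_gap: 9.4
```

```bash
(python3 -m jog '0 .040 -.072 0 0 0 1;0 .043 -.07 0 0 0 1;0 .045 -.069 0 0 0 1;0 .048 -.067 0 0 0 1;0 .05 -.066 0 0 0 1') | grep -E 'pos|ft|gap'
```

```text
tool_pos: [642.0, 57.9, 413.8]
ft_force: [-9.1, 6.7, 2.9]
finger_gap: 9.4
```

```bash
(python3 -m jog '0 .043 -.068 0 0 0 1;0 .045 -.067 0 0 0 1;0 .052 -.063 0 0 0 1;0 .057 -.059 0 0 0 1;0 .06 -.056 0 0 0 1') | grep -E 'pos|ft|gap'
```

```text
tool_pos: [668.2, 53.5, 444.0]
ft_force: [2.3, 8.0, -7.1]
finger_gap: 9.6
```

```bash
(python3 -m jog '0 .058 -.056 0 0 0 1;0 .061 -.054 0 0 0 1;0 .064 -.051 0 0 0 1;0 .066 -.048 0 0 0 1;0 .068 -.045 0 0 0 1') | grep -E 'pos|ft|gap'
```

```text
tool_pos: [699.3, 48.2, 469.2]
ft_force: [1.7, 10.9, -7.4]
finger_gap: 9.6
```

```bash
(python3 -m jog '0 .068 -.043 0 0 0 1;0 .07 -.041 0 0 0 1;0 .06 -.03 0 0 0 1;0 0 0 0 0 0 1') | grep -E 'pos|ft|gap'
```

```text
tool_pos: [719.1, 45.0, 481.5]
ft_force: [3.4, 11.6, -3.7]
finger_gap: 9.4
```

Lid at about 51°. Release with only a small opening so the front finger doesn't touch the tilted lid, then go straight up.

```bash
(python3 -m jog '0 0 0 0 0 0 .55;0 0 0 0 0 0 .55;0 0 0 0 0 0 .55'; python3 -m jog '0 0 -.1 0 0 0 .55;0 0 -.3 0 0 0 .55;0 0 -.4 0 0 0 .55;0 0 -.4 0 0 0 .55;0 0 0 0 0 0 .55') | grep -E 'pos|ft|gap|time'
python3 - <<'E'
from h import *
d=snapshot("scene");cv2.imwrite("pics/s7.png",cv2.resize(d["img"][:,:,::-1],(800,600),interpolation=cv2.INTER_CUBIC))
E
```

```text
time: 31.42
tool_pos: [718.4, 42.7, 481.3]
ft_force: [-0.4, 0.2, -0.9]
finger_gap: 19.1
time: 32.05
tool_pos: [717.6, 43.2, 607.1]
ft_force: [-0.6, 0.0, 0.7]
finger_gap: 19.4
```

View pics/s7.png

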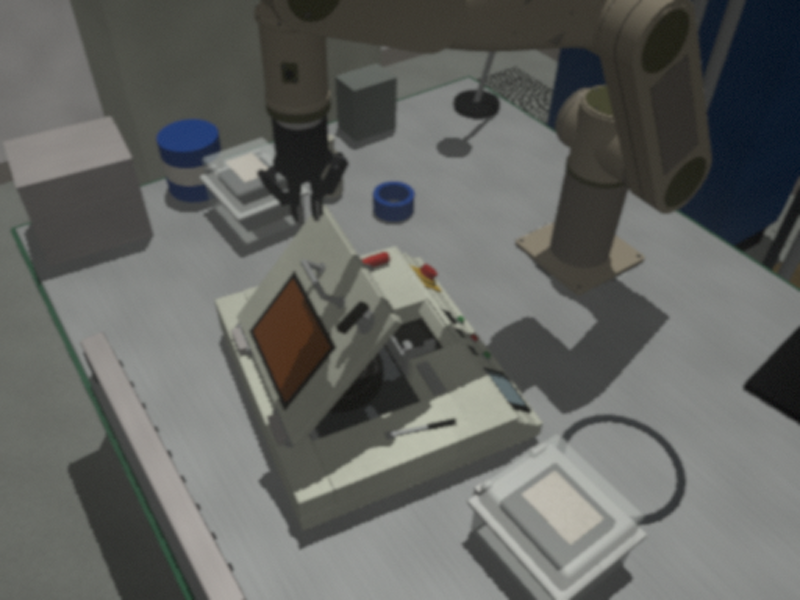

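The lid stands open by itself (top edge from about (330,215) to (390,310)) with the gripper clear above it. Everything else looks undisturbed.

```bash
python3 -c "
from bench import *
print(hand_in())"
```

```text
the job is handed in; nothing more can be done
None
```

The job is handed in: the lid stands open by itself at about 50° (worked out from the arm's position), with the latch turned about 86°, the catch pushed to its stop, and the gripper clear. I saw nothing disturbed on the bench or machine, but no verdict came back.

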